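# Find the hidden batten under a slatted drying board and stand the heavy bottle on it

### The arm

A 6-joint arm with a two-finger parallel gripper is mounted at the origin on a cart in front of the work surface, level with it; the furniture and walls round the work are solid. World frame = base frame: x ahead of the robot, y to its left, z up, the work surface at z = 0. Lengths are in mm, angles in rad, forces in N, time in s.
With the tool pointing down it reaches from about 350 to 1000 mm from the base axis. Payload 7.1 kg.
Tool frame: the origin (TCP) lies midway between the tips of the shut fingers; the grasp point (between the pads) lies 19 mm behind it; z points along the fingers, y is the line along which they close (so a half turn about z gives the same grasp; the last joint's range is limited). The gripper opens to 85 mm and grips with 20 to 120 N. Pads are 22 mm wide; open, the fingers measure 114 mm over their backs; the gripper's body (76 mm by 85 mm) begins 54 mm behind the grasp point. The pads swing forward as they close: fully open they stand 13 mm farther back than shut.
Start: joints at [1.194, 0.423, 1.63, -0, 1.089, -0.019], TCP at [218.852, 585.413, 231.319] pointing down, gripper open.
Joint ranges: [-3, 3], [-0.9, 2.11], [0.09, 2.58], [-1.31, 4.45], [0.11, 2.69], [-2.54, 2.54]. Speed limits (rad/s): [2.39, 2.39, 3.01, 3.14, 3.14, 3.14].

### API

Orientations are given as [roll, pitch, yaw] about the fixed x, y, z axes, in that order (R = Rz(yaw) Ry(pitch) Rx(roll)).
In Python, from bench import ctrl gives the robot as it stands.
- The arm moves only by the tool step_arm, never from a script. Its argument "motion" is a list of rows, each a list of 7 numbers: the shift along the world's x, y, z in cm, then the turn, a rotation vector about the world's x, y, z in rad, then the opening, from 0 (shut) to 1 (fully open). In form: [[tx, ty, tz, wx, wy, wz, hand], ...]. A call has 1 to 10 rows; each row is the pose to reach, as a shift and turn from the pose commanded when the call began; what a row does not reach only later rows make up. A row lasts 1/12 s, in which the tool goes at most 41.7 mm and 7.16 degrees, less where a joint would pass 70% of its speed; a pose out of reach is approached as far as the arm can. A call with a gripper value outside its range is refused whole. The fingers move at their own pace and stop on an object; "squeeze" is the grip in N (left out, the last holds). Time passes only in rows, so rows that repeat a pose let the fingers close. It gives the time, the measured TCP pose, the force, the opening and the grip force at its end, in the units of the state.
- ctrl.sense(): the state, without advancing time (a new reading comes with each control period).
- ctrl.capture(name): name is "side" or "top"; returns the picture (400x640x3 uint8, blue, green, red); there is no depth.
- ctrl.camera_model(name): a dict with "mtx" (3x3 intrinsics, pixels), "T" (4x4, takes a point from camera to world coordinates). Camera axes: x right, y down, z forward; pixel columns grow to the right and rows downward; lengths in mm; the calibration is good to about 2 mm. A picture is of the moment at which its call begins. camera_model takes no time and is no camera call.
- ctrl.close_job(): hands the job in; it is judged then, once.
The state is a dict: "t": time; "qpos": joint angles; "qvel": joint speeds; "tau": joint torques, N m; "eef_pos": TCP position; "ee_rot": TCP orientation; "force": force on the tool from outside, world axes, zero at the start; "wrist_torque": the same for the moment, N m; "grip_width": finger opening in mm; "finger_force": force on a finger pad.
Only numpy, scipy, OpenCV 4.12 (cv2) and the standard library are available. Lean on these libraries where they do the work, as an engineer would, in place of code of your own. Each camera call takes 0.05 s, during which the arm holds its last target. There are 200 camera calls.

### The job

The thin springy laths of the drying board sag under weight, except over the one stiff batten hidden beneath them. Press lightly along the laths with the closed fingertips, starting at one end, until you feel the batten; then stand the heavy screw-cap bottle upright and centred over the batten, so that the batten carries it and it does not lean, and let go. Never press hard on the board, and leave the clay skull and the speckled water pot where they are.

Things in the scene. Friction and masses are not known exactly. Their poses are not given: they have to be found in the camera images.
- board: Slatted drying board, fixed to the counter: wooden frame 198 mm (x) by 328 mm (y), 45 mm high, rails 13 mm wide; inside it four pale laths, each 40 x 300 mm, lie along the board's y axis, flush with the frame, centre lines at x = -63, -21, 21, 63 mm. Origin: centre of its underside; z up; lath faces at z = 45 mm.
- lath_mid (a point): Centre of the lath faces (board's x = y = 0, 45 mm up), axes as the board's. Away from the batten a pressed lath gives softly, 0.15 N per mm, to a hard stop at 9 mm. A fingertip 4 to 5 mm below the faces feels about 1 N off the batten, 5 to 8 N on it, and can slide along y at that depth. Over about 12 N on laths or batten is too hard.
- batten (a joint): The one hidden batten, unseen: it runs along the board's x under all four laths, its centre line anywhere from y = -100 to +100 mm. Flat crown 12 mm wide, shoulders of 16 mm radius, 1.5 mm below the lath faces; pressed past that it resists with 2 N per mm. Value: m it is pushed down, 0 unloaded, 0.001 at about 2.5 N, at most 0.009; it does not tell the place.
- bottle_mid (a point): Middle of the loose heavy screw-cap bottle (pale body 61 mm across, 133 mm high, blue wrap; white cap 40 mm across; 156 mm in all, 0.55 kg); on its axis, 78 mm above its foot, z along the axis. Within about 10 mm of the batten's centre line it stands level on the laths, its foot about 3 mm below the unloaded faces; farther off it leans or sinks.
- pot_mid (a point): Speckled pale water pot, 68 mm in diameter, 63 mm tall, loose, a bystander; the point lies on its axis, 31 mm above its foot.
- skull_mid (a point): Small clay skull, 83 x 56 x 59 mm, loose, fragile, a bystander behind the board; the point lies at its centre, 30 mm above its foot.
There are look-alikes about, which are no part of the job. What is shaped like the part that bears bottle_mid but red is not meant.

How it is judged:
By the outcome, as a careful person would: the job done as asked, in the order asked, and still so for the second after the job is handed in, with the robot touching nothing.
It also fails if it takes over 72 s, if anything falls off the work surface, if the arm or the gripper's body presses on something with over 40 N, if the wrist force passes 120 N, or if a joint passes its speed limit or range.

## Working session

There is one attempt and no reset: what is moved stays moved. The work goes in short steps, Python scripts to look and compute and a tool call to move; the robot and the scene stay as the last step left them, time stands still between calls to the robot, and variables do not carry over. Pictures are saved under pics/ and viewed, at most 10 in all, crops included, and the job is handed in when it is done.

Besides the shell and the picture viewer there is one more tool, called after "Request:" as name(argument=value, ...), one argument or row to a line, values as JSON. step_arm: Moves the arm, as the interface text tells. Its arguments: {"type":"object","properties":{"motion":{"type":"array"},"squeeze":{"type":"number"}},"required":["motion"]}

```bash
mkdir -p pics
python3 - <<'E'
from bench import ctrl
import cv2,numpy as np
np.set_printoptions(precision=2,suppress=True)
for n in("side","top"):
    cv2.imwrite(f"pics/{n}0.png",ctrl.capture(n)); m=ctrl.camera_model(n); print(n,m["mtx"],m["T"])
print(ctrl.sense())
E
```

```text
side [[426.85   0.   324.41]
 [  0.   426.85 202.58]
 [  0.     0.     1.  ]] [[   0.81   -0.42    0.42   26.34]
 [  -0.59   -0.55    0.59 -669.84]
 [  -0.01   -0.73   -0.69  856.62]
 [   0.      0.      0.      1.  ]]
top [[518.43   0.   310.04]
 [  0.   518.43 205.25]
 [  0.     0.     1.  ]] [[  -0.     -1.      0.09  402.67]
 [  -1.      0.      0.     14.99]
 [  -0.     -0.09   -1.   1385.97]
 [   0.      0.      0.      1.  ]]
{'t': 0.1, 'qpos': array([ 1.19,  0.42,  1.63, -0.  ,  1.09, -0.02]), 'qvel': array([-0., -0., -0.,  0.,  0., -0.]), 'tau': array([ -0.  , -55.84, -28.24,  -0.  ,   0.  ,   0.  ]), 'eef_pos': array([218.68, 585.  , 230.62]), 'ee_rot': array([-3.14, -0.  ,  2.78]), 'force': array([ 0.19, -0.7 , -0.14]), 'wrist_torque': array([ 0.01, -0.02, -0.  ]), 'finger_force': 0.0, 'grip_width': 85.69395814410022}
```

View pics/side0.png

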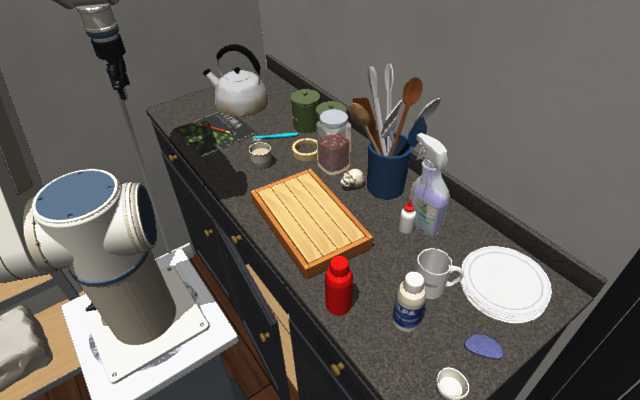

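View pics/top0.png

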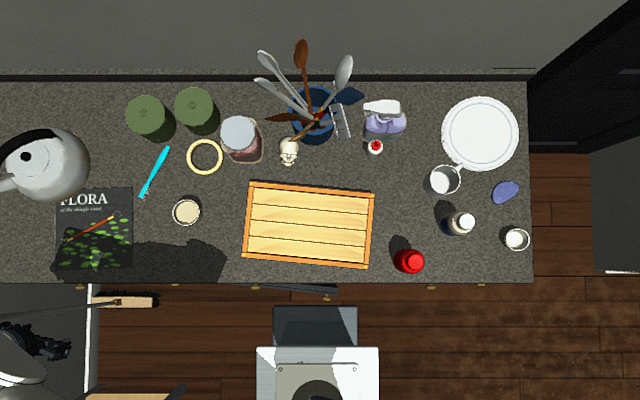

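Candidates for the bottle are:
- The pale bottle with blue wrap and white cap, side (409,302), top (461,222).
- The red twin, side (340,286), top (410,260).
- The small white bottle with a red cap, side (408,218), top (375,147).
- The spray bottle, side (430,190), top (385,118).

By the description it is the pale one. The board is centred near top (309,225), and the skull is at top (289,150).

```bash
cat > h.py <<'E'
import numpy as np,cv2
from bench import ctrl
np.set_printoptions(precision=1,suppress=True)
def ray(n,px,z):
    m=ctrl.camera_model(n);T=m["T"];d=T[:3,:3]@np.linalg.solve(m["mtx"],[px[0],px[1],1.]);c=T[:3,3]
    return c+d*(z-c[2])/d[2]
def proj(n,p):
    m=ctrl.camera_model(n);T=m["T"];q=m["mtx"]@(T[:3,:3].T@(np.array(p)-T[:3,3]));return q[:2]/q[2]
E
python3 - <<'E'
from h import *
t=cv2.imread("pics/top0.png");s=cv2.imread("pics/side0.png")
h=cv2.cvtColor(t,cv2.COLOR_BGR2HSV)
m=cv2.inRange(h,(8,70,110),(30,255,255));m[:,:230]=0;m[:,385:]=0;m[:175]=0;m[275:]=0
m=cv2.morphologyEx(m,cv2.MORPH_OPEN,np.ones((3,3)))
c=max(cv2.findContours(m,0,2)[0],key=cv2.contourArea)
r=cv2.minAreaRect(c);b=cv2.boxPoints(r);print(r)
P=np.array([ray("top",p,45) for p in b]);print(P,P.mean(0),np.linalg.norm(np.diff(P,axis=0),axis=1))
# cap
m=cv2.inRange(h,(0,0,170),(180,60,255));m[:,:440]=0;m[:,485:]=0;m[:205]=0;m[:,:][245:]=0
c=max(cv2.findContours(m,0,2)[0],key=cv2.contourArea);e=cv2.minEnclosingCircle(c);M=cv2.moments(c);ct=(M['m10']/M['m00'],M['m01']/M['m00']);print(e,ct,ray("top",ct,156),ray("top",e[0],156))
p=ray("top",e[0],156);print("side proj cap,foot",proj("side",p),proj("side",[p[0],p[1],0]))
a=cv2.resize(s[250:350,310:450],None,fx=4,fy=4);d=cv2.resize(t[180:280,390:530],None,fx=4,fy=2.0)
cv2.imwrite("pics/crop.png",np.vstack([a,cv2.resize(t[180:230,420:490],(560,200))]))
for n,px,z in(("skull",(289,150),30),("pot?",(186,212),63),("pot2",(516,239),50),("red",(410,260),156),("mug",(445,180),90)):print(n,ray("top",px,z))
E
```

```text
((307.98828125, 224.7296142578125), (127.76128387451172, 76.8448715209961), 5.648247241973877)
[[ 386.3  196.1   45. ]
 [ 584.8  178.6   45. ]
 [ 551.7 -152.5   45. ]
 [ 354.1 -130.9   45. ]] [469.2  22.8  45. ] [199.2 332.8 198.7]
((463.1440734863281, 221.66949462890625), 11.459433555603027) (464.9217758985201, 222.83227625088088) [ 467.5 -350.4  156. ] [ 470.3 -346.2  156. ]
side proj cap,foot [411.8 275.4] [403.1 317.3]
skull [667.5  73.1  30. ]
pot? [500.4 334.8  63. ]
pot2 [ 431.5 -512.    50. ]
red [ 379.8 -218.6  156. ]
mug [ 579.  -322.6   90. ]
```

View pics/crop.png

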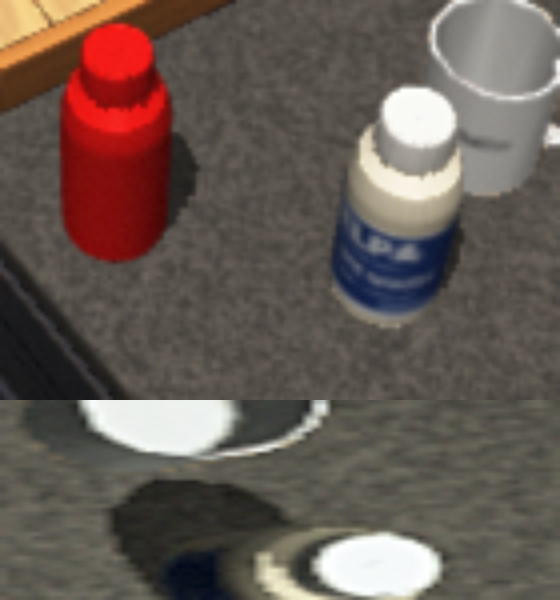

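The crop confirms the white cap at side (414,279) and top (467,221), with the blue wrap below it. The red twin is separate and the grey mug stands behind. The next move takes the shut fingers above the far-left end of the board.

Request:
step_arm(
  motion=[
    [4,-4,0,0,0,0.1,0],
    [6,-8,0,0,0,0.2,0],
    [8,-12,0,0,0,0.26,0],
    [10,-16,0,0,0,0.26,0],
    [12,-20,0,0,0,0.26,0],
    [14,-24,0,0,0,0.26,0],
    [16,-28,0,0,0,0.26,0],
    [18,-32,0,0,0,0.26,0],
    [20,-36,0,0,0,0.26,0],
    [22,-40,-2,0,0,0.26,0],
  ],
  squeeze=30,
)

```text
t: 0.93
eef_pos: [421.0, 222.3, 222.8]
ee_rot: [3.14, 0.003, 3.044]
force: [1.3, 1.1, 0.2]
grip_width: 0.1
finger_force: 0.0
```

Run:
```python
from h import *
s=ctrl.sense();print(s)
print(ray("top",(467.2,221.3),156),ray("side",(414.5,279),156))
```

```text
{'t': 0.9333, 'qpos': array([ 0.5,  0.2,  2. , -0. ,  1. , -1. ]), 'qvel': array([-1. ,  0.1,  0.2,  0. , -0.3, -1. ]), 'tau': array([  6.7, -42.2, -24. ,   0. ,   1. ,   1.3]), 'eef_pos': array([421. , 222.3, 222.8]), 'ee_rot': array([3.1, 0. , 3. ]), 'force': array([1.3, 1.1, 0.2]), 'wrist_torque': array([-0. , -0.1, -0. ]), 'finger_force': 0.0, 'grip_width': 0.06841371407565569}
[ 471.1 -355.9  156. ] [ 468.3 -355.8  156. ]
```

Request:
step_arm(
  motion=[
    [1,-2.5,-3,0,0,0,0],
    [2,-5.1,-6,0,0,0,0],
    [2,-5.1,-9,0,0,0,0],
    [2,-5.1,-12,0,0,0,0],
    [2,-5.1,-14,0,0,0,0],
    [2,-5.1,-15,0,0,0,0],
    [2,-5.1,-15,0,0,0,0],
    [2,-5.1,-15,0,0,0,0],
  ],
)

```text
t: 1.6
eef_pos: [439.7, 172.9, 71.7]
ee_rot: [-3.141, -0.001, 3.044]
force: [0.3, 0.7, -0.1]
grip_width: 0.1
finger_force: 0.0
```

Run:
```python
from h import *
s=ctrl.sense();print(s['eef_pos'],s['ee_rot'],s['force'])
cv2.imwrite("pics/t1.png",np.vstack([cv2.resize(ctrl.capture("side")[150:290,230:390],(480,420)) ]))
```

```text
[439.7 172.9  71.7] [-3.1 -0.   3. ] [ 0.3  0.7 -0.1]
```

View pics/t1.png

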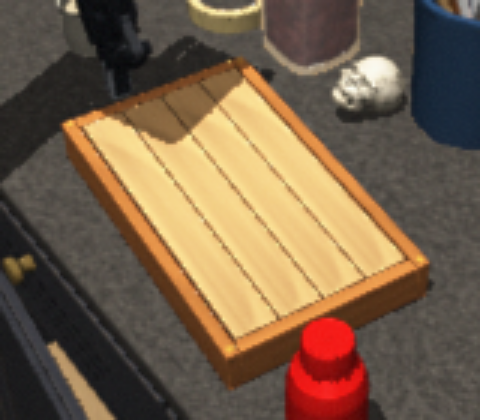

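The shut fingers are at crop (122,90), just over the far-left rail, so the board lies where I computed it. The skull at crop (370,85) is clear.

Request:
step_arm(
  motion=[
    [2,-3.9,0,0,0,0,0],
    [2,-3.9,0,0,0,0,0],
    [2,-3.9,-1,0,0,0,0],
    [2,-3.9,-2,0,0,0,0],
    [2,-3.9,-2,0,0,0,0],
    [2,-3.9,-2,0,0,0,0],
  ],
)

```text
t: 2.15
eef_pos: [458.6, 134.2, 51.0]
ee_rot: [-3.141, -0.002, 3.045]
force: [-0.3, 0.1, -0.6]
grip_width: -0.0
finger_force: 0.0
```

Request:
step_arm(
  motion=[
    [0,0,-0.4,0,0,0,0],
    [0,0,-0.4,0,0,0,0],
    [0,0,-0.4,0,0,0,0],
    [0,0,-0.4,0,0,0,0],
  ],
)

```text
t: 2.48
eef_pos: [459.6, 134.0, 47.7]
ee_rot: [3.142, 0.0, 3.044]
force: [0.7, -0.1, -0.1]
grip_width: 0.1
finger_force: 0.0
```

Request:
step_arm(
  motion=[
    [0,0,-0.4,0,0,0,0],
    [0,0,-0.4,0,0,0,0],
    [0,0,-0.4,0,0,0,0],
  ],
)

```text
t: 2.73
eef_pos: [459.6, 133.8, 43.5]
ee_rot: [-3.142, -0.0, 3.044]
force: [-1.1, -0.4, 0.2]
grip_width: -0.1
finger_force: 0.2
```

Request:
step_arm(
  motion=[
    [0,0,-0.3,0,0,0,0],
    [0,0,-0.3,0,0,0,0],
    [0,0,-0.3,0,0,0,0],
    [0,0,-0.3,0,0,0,0],
  ],
)

```text
t: 3.07
eef_pos: [459.7, 133.8, 40.6]
ee_rot: [-3.142, -0.0, 3.044]
force: [-0.6, -0.1, 0.4]
grip_width: -0.1
finger_force: 0.4
```

Request:
step_arm(
  motion=[
    [-0.05,-0.5,0,0,0,0,0],
    [-0.1,-1,0,0,0,0,0],
    [-0.1,-1,0,0,0,0,0],
  ],
)

```text
t: 3.32
eef_pos: [458.3, 122.9, 40.6]
ee_rot: [-3.141, -0.0, 3.043]
force: [0.2, -1.0, 1.0]
grip_width: 0.1
finger_force: 0.4
```

Request:
step_arm(
  motion=[
    [-0.05,-0.5,0,0,0,0,0],
    [-0.1,-1,0,0,0,0,0],
    [-0.1,-1,0,0,0,0,0],
  ],
)

```text
t: 3.57
eef_pos: [457.4, 112.9, 40.6]
ee_rot: [-3.141, -0.0, 3.043]
force: [-0.3, -0.9, 1.1]
grip_width: -0.0
finger_force: 0.4
```

Request:
step_arm(
  motion=[
    [-0.05,-0.5,0,0,0,0,0],
    [-0.1,-1,0,0,0,0,0],
    [-0.1,-1,0,0,0,0,0],
  ],
)

```text
t: 3.82
eef_pos: [456.4, 103.0, 40.6]
ee_rot: [-3.141, -0.0, 3.043]
force: [-0.2, -0.4, 0.4]
grip_width: 0.3
finger_force: 0.4
```

Request:
step_arm(
  motion=[
    [-0.05,-0.5,0,0,0,0,0],
    [-0.1,-1,0,0,0,0,0],
    [-0.1,-1,0,0,0,0,0],
  ],
)

```text
t: 4.07
eef_pos: [455.4, 93.1, 40.6]
ee_rot: [-3.141, -0.0, 3.043]
force: [0.9, -1.0, 0.4]
grip_width: 0.4
finger_force: 0.4
```

Request:
step_arm(
  motion=[
    [-0.05,-0.5,0,0,0,0,0],
    [-0.1,-1,0,0,0,0,0],
    [-0.1,-1,0,0,0,0,0],
  ],
)

```text
t: 4.32
eef_pos: [454.4, 83.0, 40.6]
ee_rot: [-3.141, -0.0, 3.043]
force: [0.1, -1.0, 1.0]
grip_width: 0.1
finger_force: 0.4
```

Request:
step_arm(
  motion=[
    [-0.05,-0.5,0,0,0,0,0],
    [-0.1,-1,0,0,0,0,0],
    [-0.1,-1,0,0,0,0,0],
  ],
)

```text
t: 4.57
eef_pos: [453.4, 73.1, 40.6]
ee_rot: [-3.141, -0.0, 3.043]
force: [-0.4, -0.0, 0.1]
grip_width: -0.1
finger_force: 0.4
```

Request:
step_arm(
  motion=[
    [-0.05,-0.5,0,0,0,0,0],
    [-0.1,-1,0,0,0,0,0],
    [-0.1,-1,0,0,0,0,0],
  ],
)

```text
t: 4.82
eef_pos: [452.4, 63.1, 40.6]
ee_rot: [-3.141, -0.0, 3.043]
force: [0.8, -0.6, 1.2]
grip_width: 0.1
finger_force: 0.4
```

Request:
step_arm(
  motion=[
    [-0.05,-0.5,0,0,0,0,0],
    [-0.1,-1,0,0,0,0,0],
    [-0.1,-1,0,0,0,0,0],
  ],
)

```text
t: 5.07
eef_pos: [451.5, 53.1, 40.6]
ee_rot: [-3.141, -0.0, 3.043]
force: [-0.3, -0.9, 0.7]
grip_width: 0.1
finger_force: 0.4
```

Request:
step_arm(
  motion=[
    [-0.05,-0.5,0,0,0,0,0],
    [-0.1,-1,0,0,0,0,0],
    [-0.1,-1,0,0,0,0,0],
  ],
)

```text
t: 5.32
eef_pos: [450.5, 43.1, 40.6]
ee_rot: [-3.141, -0.0, 3.043]
force: [0.0, -0.6, 1.0]
grip_width: -0.2
finger_force: 0.4
```

Request:
step_arm(
  motion=[
    [-0.05,-0.5,0,0,0,0,0],
    [-0.1,-1,0,0,0,0,0],
    [-0.1,-1,0,0,0,0,0],
  ],
)

```text
t: 5.57
eef_pos: [450.1, 33.5, 40.9]
ee_rot: [3.141, 0.001, 3.043]
force: [-0.3, 2.5, 5.6]
grip_width: 0.0
finger_force: 3.0
```

Request:
step_arm(
  motion=[
    [-0.05,-0.5,0,0,0,0,0],
    [-0.1,-1,0,0,0,0,0],
    [-0.1,-1,0,0,0,0,0],
  ],
)

```text
t: 5.82
eef_pos: [449.4, 23.4, 41.1]
ee_rot: [3.141, 0.002, 3.044]
force: [1.4, -0.4, 5.8]
grip_width: 0.2
finger_force: 3.1
```

Request:
step_arm(
  motion=[
    [-0.05,-0.5,0,0,0,0,0],
    [-0.1,-1,0,0,0,0,0],
    [-0.1,-1,0,0,0,0,0],
  ],
)

```text
t: 6.07
eef_pos: [448.4, 13.4, 41.1]
ee_rot: [3.141, 0.002, 3.043]
force: [1.2, 0.3, 5.5]
grip_width: 0.3
finger_force: 3.0
```

Request:
step_arm(
  motion=[
    [-0.05,-0.5,0,0,0,0,0],
    [-0.1,-1,0,0,0,0,0],
    [-0.1,-1,0,0,0,0,0],
  ],
)

```text
t: 6.32
eef_pos: [447.3, 3.2, 41.0]
ee_rot: [3.141, 0.002, 3.044]
force: [-0.3, -0.7, 4.8]
grip_width: -0.0
finger_force: 2.3
```

Request:
step_arm(
  motion=[
    [-0.05,-0.5,0,0,0,0,0],
    [-0.1,-1,0,0,0,0,0],
    [-0.1,-1,0,0,0,0,0],
  ],
)

```text
t: 6.57
eef_pos: [445.3, -7.0, 40.5]
ee_rot: [-3.141, -0.001, 3.043]
force: [0.4, -0.4, 1.3]
grip_width: 0.0
finger_force: 0.4
```

Request:
step_arm(
  motion=[
    [-0.05,-0.5,0,0,0,0,0],
    [-0.1,-1,0,0,0,0,0],
    [-0.1,-1,0,0,0,0,0],
  ],
)

```text
t: 6.82
eef_pos: [444.3, -16.9, 40.4]
ee_rot: [-3.141, -0.001, 3.043]
force: [-0.1, -0.9, 0.9]
grip_width: 0.3
finger_force: 0.4
```

Request:
step_arm(
  motion=[
    [-0.05,-0.5,0,0,0,0,0],
    [-0.1,-1,0,0,0,0,0],
    [-0.1,-1,0,0,0,0,0],
  ],
)

```text
t: 7.07
eef_pos: [443.5, -26.9, 40.6]
ee_rot: [-3.141, -0.0, 3.043]
force: [-0.2, -1.2, -0.1]
grip_width: 0.5
finger_force: 0.4
```

Request:
step_arm(
  motion=[
    [0.1,1,0,0,0,0,0],
    [0.2,2,0,0,0,0,0],
    [0.25,2.5,0,0,0,0,0],
    [0.25,2.5,0,0,0,0,0],
    [0.25,2.5,0,0,0,0,0],
  ],
)

```text
t: 7.48
eef_pos: [446.3, -0.4, 40.7]
ee_rot: [3.141, 0.0, 3.045]
force: [-0.1, 0.8, 3.3]
grip_width: 0.2
finger_force: 1.2
```

Request:
step_arm(
  motion=[
    [0.03,0.3,0,0,0,0,0],
    [0.03,0.3,0,0,0,0,0],
    [0.03,0.3,0,0,0,0,0],
  ],
)

```text
t: 7.73
eef_pos: [446.5, 1.8, 40.7]
ee_rot: [-3.142, 0.0, 3.044]
force: [-0.2, -1.4, 4.3]
grip_width: 0.2
finger_force: 2.5
```

Request:
step_arm(
  motion=[
    [0.03,0.3,0,0,0,0,0],
    [0.03,0.3,0,0,0,0,0],
    [0.03,0.3,0,0,0,0,0],
  ],
)

```text
t: 7.98
eef_pos: [446.8, 4.5, 40.8]
ee_rot: [-3.141, 0.0, 3.044]
force: [-0.2, -4.5, 5.5]
grip_width: -0.3
finger_force: 3.3
```

Request:
step_arm(
  motion=[
    [0.03,0.3,0,0,0,0,0],
    [0.03,0.3,0,0,0,0,0],
    [0.03,0.3,0,0,0,0,0],
  ],
)

```text
t: 8.23
eef_pos: [447.2, 7.6, 40.8]
ee_rot: [-3.141, 0.0, 3.044]
force: [-0.4, -3.8, 6.0]
grip_width: -0.1
finger_force: 3.3
```

Request:
step_arm(
  motion=[
    [0.1,1,0,0,0,0,0],
    [0.2,2,0,0,0,0,0],
    [0.23,2.3,0,0,0,0,0],
    [0.23,2.3,0,0,0,0,0],
    [0.23,2.3,0,0,0,0,0],
  ],
)

```text
t: 8.65
eef_pos: [449.8, 31.2, 40.9]
ee_rot: [3.141, 0.001, 3.044]
force: [-0.4, 2.1, 7.2]
grip_width: -0.0
finger_force: 3.2
```

Request:
step_arm(
  motion=[
    [0.03,0.3,0,0,0,0,0],
    [0.03,0.3,0,0,0,0,0],
    [0.03,0.3,0,0,0,0,0],
  ],
)

```text
t: 8.9
eef_pos: [450.0, 33.9, 40.8]
ee_rot: [3.141, 0.001, 3.044]
force: [-0.6, -1.0, 6.1]
grip_width: 0.2
finger_force: 2.9
```

Request:
step_arm(
  motion=[
    [0.03,0.3,0,0,0,0,0],
    [0.03,0.3,0,0,0,0,0],
    [0.03,0.3,0,0,0,0,0],
  ],
)

```text
t: 9.15
eef_pos: [450.2, 36.9, 40.7]
ee_rot: [3.141, 0.001, 3.044]
force: [-0.4, -0.2, 4.9]
grip_width: -0.0
finger_force: 2.3
```

Request:
step_arm(
  motion=[
    [0.03,0.3,0,0,0,0,0],
    [0.03,0.3,0,0,0,0,0],
    [0.03,0.3,0,0,0,0,0],
  ],
)

```text
t: 9.4
eef_pos: [450.4, 40.0, 40.5]
ee_rot: [3.141, 0.0, 3.044]
force: [0.7, -0.1, 2.3]
grip_width: 0.0
finger_force: 1.2
```

Request:
step_arm(
  motion=[
    [0.03,0.3,0,0,0,0,0],
    [0.03,0.3,0,0,0,0,0],
    [0.03,0.3,0,0,0,0,0],
  ],
)

```text
t: 9.65
eef_pos: [450.4, 43.0, 40.4]
ee_rot: [3.142, -0.0, 3.044]
force: [-0.3, 0.8, 0.7]
grip_width: 0.5
finger_force: 0.4
```

The batten's edges mirror about world y = 19.5 mm at x = 448.6 mm, so it lies at board y ≈ -5 mm. The bottle should therefore stand at (469, 17.5). I'll fetch it now.

Request:
step_arm(
  motion=[
    [0,0,4,0,0,0,0],
    [0,0,8,0,0,0,0],
    [0,0,12,0,0,0,0],
    [0,0,16,0,0,0,0.3],
    [0.3,-3,18,0,0,0,1],
    [0.5,-7,18,0,0,0,1],
    [0.7,-11,18,0,0,0,1],
    [0.9,-15,18,0,0,0,1],
    [1.1,-19,18,0,0,0,1],
    [1.3,-23,18,0,0,0,1],
  ],
)

```text
t: 10.48
eef_pos: [462.9, -189.0, 220.5]
ee_rot: [3.141, -0.0, 3.044]
force: [2.0, 0.7, 0.6]
grip_width: 83.4
finger_force: 0.0
```

Request:
step_arm(
  motion=[
    [0.2,-4,0,0,0,0,1],
    [0.4,-8,0,0,0,0,1],
    [0.6,-12,0,0,0,0,1],
    [0.6,-16,0,0,0,0,1],
    [0.6,-16.8,0,0,0,0,1],
    [0.6,-16.8,0,0,0,0,1],
    [0.6,-16.8,0,0,0,0,1],
  ],
)

```text
t: 11.07
eef_pos: [468.8, -354.6, 219.8]
ee_rot: [3.14, -0.002, 3.043]
force: [-0.4, 0.5, -0.5]
grip_width: 85.8
finger_force: 0.0
```

Request:
step_arm(
  motion=[
    [0.1,-0.1,-2,0,0,0,1],
    [0.1,-0.1,-5,0,0,0,1],
    [0.1,-0.1,-8,0,0,0,1],
    [0.1,-0.1,-11,0,0,0,1],
    [0.1,-0.1,-13,0,0,0,1],
    [0.1,-0.1,-13.2,0,0,0,1],
    [0.1,-0.1,-13.2,0,0,0,1],
    [0.1,-0.1,-13.2,0,0,0,1],
  ],
)

```text
t: 11.73
eef_pos: [471.3, -355.5, 89.7]
ee_rot: [-3.141, 0.001, 3.045]
force: [0.6, -0.8, 0.3]
grip_width: 85.1
finger_force: 0.0
```

Run:
```python
from h import *
cv2.imwrite("pics/s2.png",np.hstack([cv2.resize(ctrl.capture("side")[220:350,350:480],(400,400)),cv2.resize(ctrl.capture("top")[165:265,410:510],(400,400))]))
```

```text
(no output)
```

View pics/s2.png

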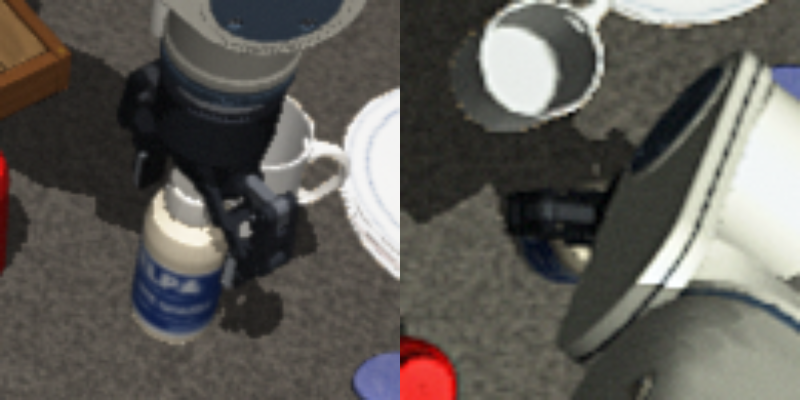

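The fingers straddle the bottle, at side-crop (140,150) and (250,250) with the cap between them at (190,190). Nothing else is within reach of the pads. I'll go slightly lower and close.

Request:
step_arm(
  motion=[
    [0,0,-0.3,0,0,0,1],
    [0,0,-0.3,0,0,0,0.5],
    [0,0,-0.3,0,0,0,0.5],
    [0,0,-0.3,0,0,0,0.5],
    [0,0,-0.3,0,0,0,0.5],
    [0,0,-0.3,0,0,0,0.5],
    [0,0,-0.3,0,0,0,0.5],
    [0,0,-0.3,0,0,0,0.5],
  ],
  squeeze=40,
)

```text
t: 12.5
eef_pos: [470.9, -356.3, 86.5]
ee_rot: [-3.141, 0.001, 3.044]
force: [-0.4, 2.2, 6.1]
grip_width: 58.3
finger_force: 42.2
```

Request:
step_arm(
  motion=[
    [0,0,0.3,0,0,0,0.5],
    [0,0,0.8,0,0,0,0.5],
    [0,0,1.4,0,0,0,0.5],
    [0,0,2,0,0,0,0.5],
    [0,0,2,0,0,0,0.5],
    [0,0,2,0,0,0,0.5],
  ],
  squeeze=60,
)

```text
t: 13.0
eef_pos: [470.7, -356.4, 106.1]
ee_rot: [-3.141, 0.001, 3.044]
force: [-0.7, 0.5, -5.2]
grip_width: 57.6
finger_force: 65.0
```

Run:
```python
from h import *
s=ctrl.sense();print(s['eef_pos'],s['force'],s['wrist_torque'],s['grip_width'])
cv2.imwrite("pics/s3.png",cv2.resize(ctrl.capture("side")[220:350,350:480],(500,500)))
```

```text
[ 470.7 -356.4  106.1] [-0.7  0.5 -5.2] [ 0.  0. -0.] 57.59826671237611
```

View pics/s3.png

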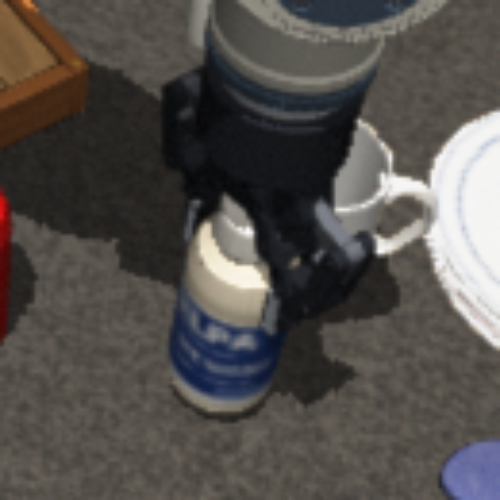

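The bottle is lifted clear, upright between the pads, with the foot at crop (220,400). The wrist reads its 5.2 N weight. Next I carry it high over the board.

Request:
step_arm(
  motion=[
    [0,0,3,0,0,0,0.5],
    [0,0.5,6,0,0,0,0.5],
    [0,3,7.5,0,0,0,0.5],
    [0,6.5,7.5,0,0,0,0.5],
    [0,10,7.5,0,0,0,0.5],
    [0,13.5,7.5,0,0,0,0.5],
    [0,17,7.5,0,0,0,0.5],
    [0,20.5,7.5,0,0,0,0.5],
    [0,23,7.5,0,0,0,0.5],
    [0,25,7.5,0,0,0,0.5],
  ],
)

```text
t: 13.88
eef_pos: [469.8, -104.0, 180.4]
ee_rot: [3.141, -0.001, 3.045]
force: [0.2, -0.1, -5.7]
grip_width: 57.2
finger_force: 68.3
```

Request:
step_arm(
  motion=[
    [0,3,0,0,0,0,0.5],
    [-0.1,6,0,0,0,0,0.5],
    [-0.1,9,0,0,0,0,0.5],
    [-0.2,11,0,0,0,0,0.5],
    [-0.2,12,0,0,0,0,0.5],
    [-0.2,12.4,0,0,0,0,0.5],
    [-0.2,12.4,0,0,0,0,0.5],
    [-0.2,12.4,0,0,0,0,0.5],
  ],
)

```text
t: 14.55
eef_pos: [468.6, 17.2, 180.5]
ee_rot: [-3.141, 0.0, 3.044]
force: [0.1, -0.5, -4.9]
grip_width: 57.4
finger_force: 68.3
```

Request:
step_arm(
  motion=[
    [0,0,-1.5,0,0,0,0.5],
    [0,0,-3,0,0,0,0.5],
    [0,0,-3.8,0,0,0,0.5],
    [0,0,-3.8,0,0,0,0.5],
    [0,0,-3.8,0,0,0,0.5],
  ],
)

```text
t: 14.97
eef_pos: [468.4, 17.1, 142.4]
ee_rot: [-3.141, -0.001, 3.043]
force: [0.4, 0.0, -6.0]
grip_width: 57.4
finger_force: 68.3
```

Run:
```python
from h import *
s=ctrl.sense();print(s['eef_pos'],s['force'],s['wrist_torque'],s['grip_width'],s['ee_rot'])
p=s['eef_pos'];f=[p[0],p[1],p[2]-86.5]
print("exp foot px",proj("side",f)-[230,110],"cap",proj("side",[p[0],p[1],p[2]+69.5])-[230,110],"cap/foot x3.57")
cv2.imwrite("pics/s4.png",cv2.resize(ctrl.capture("side")[110:290,230:400],(567,600)))
```

```text
[468.4  17.1 142.4] [ 0.4  0.  -6. ] [ 0. -0. -0.] 57.44000193389825 [-3.1 -0.   3. ]
exp foot px [ 79.8 100.4] cap [77.4 54.6] cap/foot x3.57
```

View pics/s4.png

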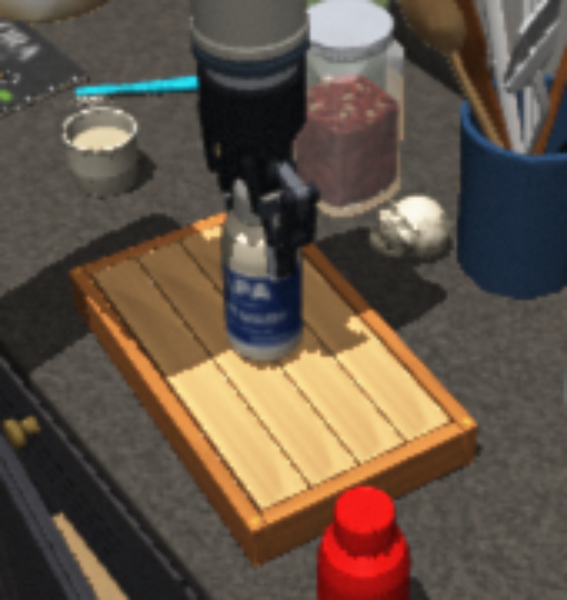

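The foot centre is at crop (264,334), which matches the predicted (266,335). The bottle is upright over the middle of the board, and the skull at crop (410,228) and the pot at (100,150) are untouched. I'll lower it gently.

Request:
step_arm(
  motion=[
    [0,0,-0.4,0,0,0,0.5],
    [0,0,-0.8,0,0,0,0.5],
    [0,0,-1.1,0,0,0,0.5],
    [0,0,-1.1,0,0,0,0.5],
    [0,0,-1.1,0,0,0,0.5],
  ],
)

```text
t: 15.43
eef_pos: [468.5, 17.8, 131.5]
ee_rot: [-3.141, -0.0, 3.044]
force: [-0.6, -0.1, -5.4]
grip_width: 57.5
finger_force: 68.3
```

Request:
step_arm(
  motion=[
    [0,0,-0.1,0,0,0,0.5],
    [0,0,-0.1,0,0,0,0.5],
    [0,0,-0.1,0,0,0,0.5],
  ],
)

```text
t: 15.68
eef_pos: [468.6, 17.8, 130.7]
ee_rot: [3.142, 0.0, 3.044]
force: [-0.1, -1.2, -5.4]
grip_width: 57.7
finger_force: 68.3
```

Request:
step_arm(
  motion=[
    [0,0,-0.1,0,0,0,0.5],
    [0,0,-0.1,0,0,0,0.5],
    [0,0,-0.1,0,0,0,0.5],
  ],
)

```text
t: 15.93
eef_pos: [468.7, 17.8, 129.7]
ee_rot: [3.142, 0.0, 3.044]
force: [-0.9, 0.2, -3.8]
grip_width: 57.5
finger_force: 68.4
```

Request:
step_arm(
  motion=[
    [0,0,-0.1,0,0,0,0.5],
    [0,0,-0.1,0,0,0,0.5],
    [0,0,-0.1,0,0,0,0.5],
  ],
)

```text
t: 16.18
eef_pos: [468.7, 17.8, 128.7]
ee_rot: [3.142, 0.0, 3.044]
force: [-0.3, 0.6, -1.3]
grip_width: 57.3
finger_force: 68.6
```

Request:
step_arm(
  motion=[
    [0,0,-0.05,0,0,0,0.5],
    [0,0,-0.05,0,0,0,0.5],
    [0,0,-0.05,0,0,0,0.5],
  ],
)

```text
t: 16.43
eef_pos: [468.7, 17.8, 128.2]
ee_rot: [3.142, 0.0, 3.044]
force: [-0.7, 0.5, -0.3]
grip_width: 57.5
finger_force: 68.7
```

The batten now carries the weight. I'll release slowly.

Request:
step_arm(
  motion=[
    [0,0,0,0,0,0,0.6],
    [0,0,0,0,0,0,0.68],
    [0,0,0,0,0,0,0.72],
    [0,0,0,0,0,0,0.76],
    [0,0,0,0,0,0,0.82],
    [0,0,0,0,0,0,0.9],
    [0,0,0,0,0,0,1],
    [0,0,0,0,0,0,1],
  ],
  squeeze=20,
)

```text
t: 17.1
eef_pos: [468.6, 17.8, 128.1]
ee_rot: [-3.142, 0.0, 3.044]
force: [0.7, -0.0, 0.2]
grip_width: 85.5
finger_force: 0.0
```

Run:
```python
from h import *
cv2.imwrite("pics/s5.png",np.hstack([cv2.resize(ctrl.capture("side")[120:260,250:370],(343,400)),cv2.resize(ctrl.capture("top")[170:280,240:350],(400,400))]))
```

```text
(no output)
```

View pics/s5.png

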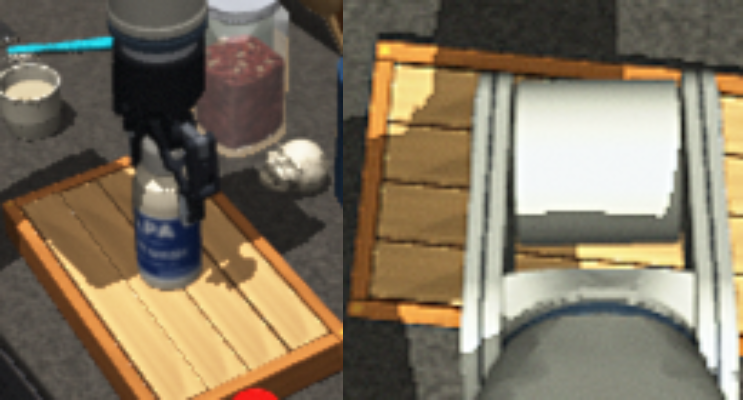

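The bottle stands upright and free, with the fingers open and its foot at side crop (167,275). The arm goes straight up, then away.

Request:
step_arm(
  motion=[
    [0,0,0.5,0,0,0,1],
    [0,0,1.5,0,0,0,1],
    [0,0,3,0,0,0,1],
    [0,0,5,0,0,0,1],
    [0,0,7.5,0,0,0,1],
    [0,0,10.5,0,0,0,1],
    [0,0,13,0,0,0,1],
    [0,0,13,0,0,0,1],
  ],
)

```text
t: 17.87
eef_pos: [471.5, 17.8, 263.9]
ee_rot: [3.141, 0.01, 3.044]
force: [1.2, 0.1, 0.2]
grip_width: 85.2
finger_force: 0.0
```

Request:
step_arm(
  motion=[
    [0,3,0,0,0,0,1],
    [0,7,0,0,0,0,1],
    [0,11,0,0,0,0,1],
    [0,15,0,0,0,0,1],
    [0,19,0,0,0,0,1],
    [0,23,0,0,0,0,1],
    [0,25,0,0,0,0,1],
    [0,25,0,0,0,0,1],
    [0,25,0,0,0,0,1],
  ],
)

```text
t: 18.62
eef_pos: [468.1, 268.5, 258.1]
ee_rot: [-3.141, -0.0, 3.046]
force: [-0.4, -0.9, -0.4]
grip_width: 85.4
finger_force: 0.0
```

Run:
```python
from h import *
t=ctrl.capture("top")
print("cap exp top px in crop",(proj("top",[468.7,17.5,198])-[240,170])*[400/110,400/110]+[343,0])
cv2.imwrite("pics/s6.png",np.hstack([cv2.resize(ctrl.capture("side")[120:260,250:370],(343,400)),cv2.resize(t[170:280,240:350],(400,400))]))
```

```text
cap exp top px in crop [597.1 186.9]
```

View pics/s6.png

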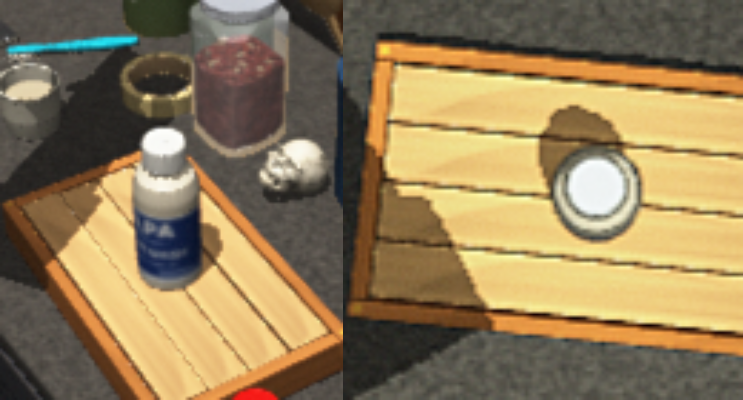

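The cap is at crop (597,186), against a predicted (597,187) for an upright bottle on target. The skull and pot have not moved, so I'm handing the job in.

```bash
python3 -c "
from bench import ctrl
print(ctrl.close_job())"
```

```text
the job is handed in; nothing more can be done
None
```

I found the batten by light pressing (readings up to 7.2 N) at about board y = -5 mm, and the bottle stands upright and centred over it, released; the skull and pot look unmoved in the last picture, and I handed in at about 19 s, with no verdict shown.

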